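Face up the tin in the baking rack

ROBOT

A 6-joint arm with a two-finger parallel gripper is mounted at the origin on the work surface. World frame = base frame: x ahead of the robot, y to its left, z up, the work surface at z = 0. Lengths are in m, angles in degrees, forces in N, time in s.
With the tool pointing down it reaches from about 0.35 to 0.875 m from the base axis. Payload 4.2 kg.
Tool frame: the origin (TCP) lies at the very end of the fingers, on their centre line; the grasp point (between the pads) lies 19 mm behind it; z points along the fingers, y is the line along which they close (so a half turn about z gives the same grasp; the last joint's range is limited). The gripper opens to 87 mm and grips with 3 to 60 N. Pads are 19 mm wide; open, the fingers measure 117 mm over their backs; the gripper's body (75 mm by 190 mm) begins 51 mm behind the grasp point.
Start: joints at [86.436, 22.042, 0.453, 0, -68.411, -14.817], TCP at [0.197, 0.593, 0.223] pointing down, gripper open.
Joint ranges: [-179.83, 179.83], [-69.29, 118.12], [-61.27, 80.66], [-181.25, 117.63], [-171.15, -9.14], [-177.46, 177.46]. Speed limits (degrees/s): [159.86, 159.86, 180, 180, 180, 180].

INTERFACE

Orientations are given as a 3x3 rotation matrix whose columns are the frame's x, y, z axes.
In Python, from station import sense, cams, r gives the robot as it stands. The module is installed in compiled form; this text tells all that it offers.
- The arm moves only by the tool step_arm, never from a script. Its argument "targets" is text: rows parted by semicolons, each of 4 numbers parted by spaces: the shift along the tool's x, y, z in cm, then the turn about the tool's z in degrees. In form: x y z turn; .... A call has 1 to 12 rows; each row shifts and turns the commanded pose from where the row before left it, along the tool's axes as they then stand; what a row does not reach is not made up. A row lasts 1/12 s, in which the tool goes at most 41.7 mm and 7.16 degrees, less where a joint would pass 70% of its speed; a pose out of reach is approached as far as the arm can. A call with a gripper value outside its range is refused whole. "claw" is the finger opening in cm, from 0 to 8.7, set as the call begins (left out, the last holds). The fingers move at their own pace and stop on an object; the grip force is fixed at half the most. Time passes only in rows, so rows that do not move let the fingers close. It gives the time, the measured TCP pose, the force, the opening and the grip force at its end, in the units of the state.
- sense(): the state, without advancing time (a new reading comes with each control period).
- cams.capture(name): name is "scene" or "top" or "wrist"; returns a dict with "frame" (420x560x3 uint8, blue, green, red), "vertical_fov" (degrees; the focal length in pixels is half the picture's height over the tangent of half this angle, whatever the lens; pixels are square), "cx", "cy" (the principal point, pixels), "eye" and "rotation" of the camera in the world; the wrist camera has in their place "tool_from_camera" (4x4, takes a point from camera to tool coordinates, whose origin is the TCP and whose axes are the flange's). Camera axes: x right, y down, z forward; pixel columns grow to the right and rows downward; lengths in m; the calibration is good to about 2 mm. A picture is of the moment at which its call begins: read the wrist's pose just before it. There is no depth.
- r.finish_job(): hands the job in; it is judged then, once.
The state is a dict: "time_s": time; "joints": joint angles; "joint_velocities": joint speeds; "effort": joint torques, N m; "tcp_pos": TCP position; "ee_rot": TCP orientation; "wrist_force": force on the tool from outside, world axes, zero at the start; "moment": the same for the moment, N m; "gripper_width": opening from 0.0 (shut) to 1.0 (fully open); "gripper_force": force on a finger pad.
Only numpy, scipy, OpenCV 4.12 (cv2) and the standard library are available. Lean on these libraries where they do the work, as an engineer would, in place of code of your own. Each camera call takes 0.05 s, during which the arm holds its last target. There are 200 camera calls.

TASK

The tin in the middle lane of the wire rack has been left standing back from the front bars and turned the wrong way. Slide it forward along its lane until it rests against the front bars, then, with it resting there, roll it round by its edge with a fingertip until its label faces straight out of the front of the rack, like its neighbours' labels. Be gentle: no hard pushes that would dent the tin, do not tip or lift it, and leave the jar and the canister beside it where they stand.

Things in the scene. Friction and masses are not known exactly. Their poses are not given: they have to be found in the camera images.
- rack: Fixed bench-top tin rack. Origin: centre of underside; x out of its front (away from the robot), y left, z up. Steel base 250 x 348 mm, 10 mm high. Three lanes along x, centres y = 112, 0, -112 mm, open at the back (-x), parted by wires 5 mm thick at y = +-56, +-168 mm, tops 47 mm above the worktop. Front: two 8 mm bars, centres x = 118 mm, 30 and 74 mm above the worktop.
- bar_mid (a point): Point on the inner (robot) side of the upper front bar, middle of the middle lane: x = 114 mm, y = 0 in the rack's frame, 74 mm above the worktop. A tin that touches the bars has its centre 50 mm behind this.
- tin: Round tin, loose, upright, 100 mm across, 96 mm high, 0.64 to 0.92 kg. Smooth wall; the top 26 mm is a grippy ribbed cap, also 100 mm across but on 2 to 3 mm off centre. Origin: centre of underside, x axis to the label. Starts 39 to 84 mm short of the bars, 3 mm play to the wires. 2 to 4 N slides it. A fingertip pressing the cap at 7 to 12 N towards the bars carries it round; lighter skids, over 20 N dents.
- label (a point): Middle of the tin's pale paper label with a dark printed panel, on the wall 50 mm from the axis, 36 mm above the tin's underside. The label spans 82 degrees of the side. The small black pouring flap on the grey cap lies on the same side, and shows from above which way the label faces.
- jar: Glass jar with a white lid, 88 mm across, 100 mm high, 0.6 kg, loose in the left lane (+y) near the bars, label to the front. Origin: centre of its underside. To be left alone.
- canister: White plastic canister with a grey lid, 94 mm across, 94 mm high, 0.5 kg, loose in the right lane (-y) near the bars, label to the front. Origin: centre of its underside. To be left alone.

How it is judged:
By the outcome, as a careful person would: the job done as asked, in the order asked, and still so for the second after the job is handed in, with the robot touching nothing.
It also fails if it takes over 70 s, if anything falls off the work surface, if the arm or the gripper's body presses on something with over 40 N, if the wrist force passes 120 N, or if a joint passes its speed limit or range.

## Working session

There is one attempt and no reset: what is moved stays moved. The work goes in short steps, Python scripts to look and compute and a tool call to move; the robot and the scene stay as the last step left them, time stands still between calls to the robot, and variables do not carry over. Pictures are saved under pics/ and viewed, at most 10 in all, crops included, and the job is handed in when it is done.

Besides the shell and the picture viewer there is one more tool, called after "Call:" by a JSON object that holds its "method" and its "body", one argument or row to a line. step_arm: Moves the arm, as the interface text tells. Its arguments: {"type":"object","properties":{"targets":{"type":"string"},"claw":{"type":"number"}},"required":["targets"]}

```bash
mkdir -p pics
python3 - <<'E'
from station import sense,cams,r
import cv2,numpy as np,pickle
s=sense();print({k:np.round(v,3).tolist() for k,v in s.items()})
D={}
for n in ("scene","top"):
    d=cams.capture(n);D[n]=d;cv2.imwrite(f"pics/{n}0.png",d["frame"]);print(n,d["vertical_fov"],d["cx"],d["cy"],d["eye"],d["rotation"],d.keys())
pickle.dump(D,open("d0.pkl","wb"))
E
```

```text
{'time_s': 0.0, 'joints': [86.437, 22.09, 0.38, -0.028, -68.411, -14.816], 'joint_velocities': [0.033, 0.065, 0.078, 0.02, -0.032, -0.052], 'effort': [-0.0, -39.067, 18.74, 4.22, 0.011, -0.0], 'tcp_pos': [0.197, 0.593, 0.221], 'ee_rot': [[0.949, -0.315, -0.001], [-0.315, -0.949, -0.002], [0.0, 0.002, -1.0]], 'wrist_force': [-0.122, 0.088, 0.86], 'moment': [0.038, -0.013, 0.015], 'gripper_force': 0.0, 'gripper_width': 1.001}
scene 55.97272537509542 280.01395698745273 208.65784467832395 [0.97727473 0.32672161 0.5404983 ] [[-0.61222687  0.57347522 -0.54433853]
 [ 0.79054485  0.43113695 -0.43492501]
 [-0.01473427 -0.6965968  -0.71731151]] dict_keys(['frame', 'vertical_fov', 'cx', 'cy', 'eye', 'rotation'])
top 45.05551308561457 272.29292564303245 211.8107061553 [0.53164053 0.01867141 0.90875058] [[-0.01548118 -0.99487697  0.09990065]
 [-0.99985629  0.01609365  0.00532777]
 [-0.00690824 -0.09980382 -0.99498315]] dict_keys(['frame', 'vertical_fov', 'cx', 'cy', 'eye', 'rotation'])
```

View pics/top0.png

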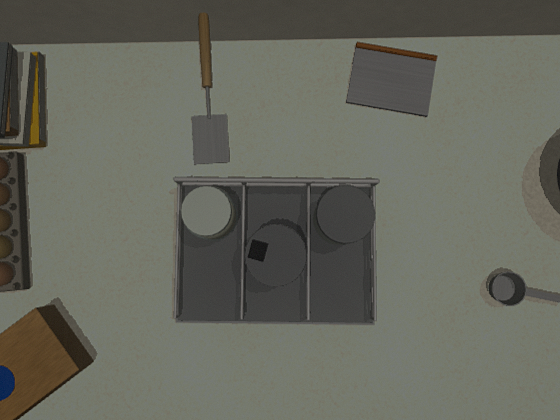

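View pics/scene0.png

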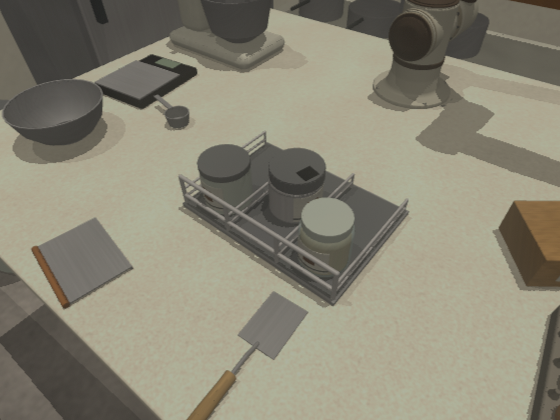

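The top view shows the rack at about (176-378, 178-322), with its front towards +x (up in the picture). The tin is at (276,253), with its black flap at (258,250), so its label faces about +y. The jar is at (206,211) and the canister at (345,213). The scene view agrees.

```bash
cat > h.py <<'E'
import numpy as np,cv2
def ray(d,uv,z,eye=None,R=None):
    eye=d["eye"] if eye is None else eye; R=d["rotation"] if R is None else R
    f=d["frame"].shape[0]/2/np.tan(np.radians(d["vertical_fov"]/2))
    uv=np.atleast_2d(np.asarray(uv,float))
    v=np.c_[(uv[:,0]-d["cx"])/f,(uv[:,1]-d["cy"])/f,np.ones(len(uv))]@np.asarray(R).T
    return eye+v*((z-eye[2])/v[:,2])[:,None]
E
python3 - <<'E'
import pickle,cv2,numpy as np
from h import *
d=pickle.load(open("d0.pkl","rb"))["top"];im=d["frame"]
g=cv2.cvtColor(im,cv2.COLOR_BGR2GRAY)
# flap: near black
m=((g<25).astype(np.uint8));m[:200]=0;m[300:]=0;m[:,:235]=0;m[:,315:]=0
n,l,st,c=cv2.connectedComponentsWithStats(m);i=1+np.argmax(st[1:,4]);print("flap",st[i],c[i],ray(d,c[i],.106))
cr=im[165:335,165:390];cr=cv2.resize(cr,None,fx=3.5,fy=3.5,interpolation=cv2.INTER_CUBIC)
cr=cv2.convertScaleAbs(cr,alpha=2.0)
cv2.imwrite("pics/crop.png",cr)
print(g[253,235:320]);print(g[205:320,285])
E
```

```text
flap [253 242  14  15  77] [260.27272727 247.37662338] [[0.55598362 0.04286745 0.106     ]]
[ 58  56  57  54  56  53  69  98  78  48  59  63  65  53  19  25  24  25
  27  25  27  21  23  26  20  26  27  23  26  20  36  68  63  62  63  62
  61  63  61  62  64  65  63  62  63  63  64  64  64  65  64  60  65  62
  63  63  60  64  66  63  62  63  65  65  65  65  64  65  63  65  62  43
  71 113  89  50  65  63  65  63  63  63  60  63  64]
[64 63 63 63 66 64 62 64 63 61 65 65 63 68 51 41 47 48 42 44 48 58 64 66
 64 61 63 64 63 62 61 60 62 63 62 63 65 63 63 63 64 62 61 64 63 62 61 62
 64 61 62 61 64 64 62 61 63 64 64 65 65 62 64 63 64 63 63 65 64 63 63 64
 63 64 64 65 62 65 64 57 63 65 66 64 66 64 67 64 64 63 66 62 64 61 66 68
 65 63 66 67 66 66 66 66 66 66 67 68 70 68 67 68 67 67 67]
```

View pics/crop.png

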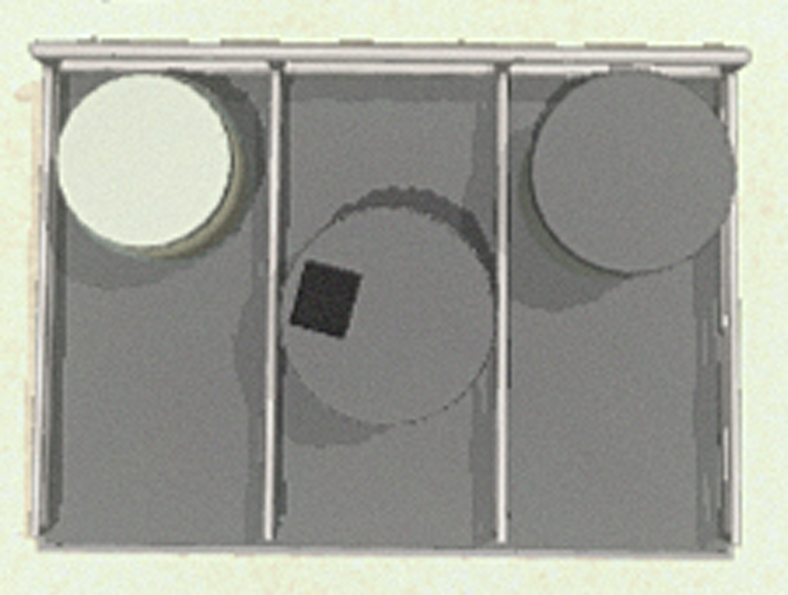

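The crop shows the tin cap centred near crop (387,315) and the flap at (326,299), its sides turned about 14° from the rack. The upper bar runs from (32,49) to (750,58). The lane wires run from (276,70) to (269,538) and from (502,70) to (502,540).

Run:
```python
import pickle,cv2,numpy as np
from h import *
d=pickle.load(open("d0.pkl","rb"))["top"];im=d["frame"]
px=lambda *a:[(165+(x+.5)/3.5-.5,165+(y+.5)/3.5-.5) for x,y in a]
b=ray(d,px((32,49),(750,58)),.078);w1=ray(d,px((276,70),(269,538)),.047);w2=ray(d,px((502,70),(502,540)),.047)
ang=lambda a,b:np.degrees(np.arctan2(*(b-a)[[1,0]]))
print("bar",b,ang(b[0],b[1])+90, np.linalg.norm(b[0]-b[1]));print("w",w1,w2,ang(w1[1],w1[0]),ang(w2[1],w2[0]))
base=ray(d,px((38,545),(735,552)),.010);print("base back",base,ang(base[0],base[1])+90)
t=ray(d,px((388,205),(386,425),(495,315),(387,315),(326,299)),.106);print("tin",t)
j=ray(d,px((146,160)),.110);c=ray(d,px((634,172)),.104);print(j,c)
g=cv2.cvtColor(im,cv2.COLOR_BGR2GRAY)
m=(g<40).astype(np.uint8);m[:238]=0;m[264:]=0;m[:,:247]=0;m[:,270:]=0
cn=max(cv2.findContours(m,0,2)[0],key=cv2.contourArea);q=cv2.boxPoints(cv2.minAreaRect(cn));Q=ray(d,q,.106)
print("flap",Q.mean(0),[ang(Q[i],Q[(i+1)%4]) for i in range(4)],[np.linalg.norm(Q[i]-Q[(i+1)%4]) for i in range(4)])
```

```text
bar [[ 0.673105    0.18599281  0.078     ]
 [ 0.66313281 -0.15431864  0.078     ]] -1.678466526807199 0.3404575335824985
w [[0.66593954 0.0720945  0.047     ]
 [0.43955274 0.07766753 0.047     ]] [[ 0.66410157 -0.03894036  0.047     ]
 [ 0.43696783 -0.03382174  0.047     ]] -1.410181591201281 -1.2909819415140305
base back [[ 0.43385811  0.19569368  0.01      ]
 [ 0.42531272 -0.15194377  0.01      ]] -1.408122321341807
tin [[ 0.59393854  0.0181536   0.106     ]
 [ 0.49498415  0.02064579  0.106     ]
 [ 0.54339632 -0.02932206  0.106     ]
 [ 0.54415606  0.01940738  0.106     ]
 [ 0.55179146  0.04685761  0.106     ]]
[[0.61585047 0.12757431 0.11      ]] [[ 0.6073785  -0.09419983  0.104     ]]
flap [0.55156805 0.04740565 0.106     ] [np.float64(-14.714786722253987), np.float64(-104.91727871078707), np.float64(165.10734778821728), np.float64(75.1476344541302)] [np.float64(0.029463394768001815), np.float64(0.026154534809168312), np.float64(0.029433685370851927), np.float64(0.02606307463465876)]
```

Call:
{"method": "step_arm", "body": {
  "targets": "0 0 0 -5.7;0 0 0 -5.7;0 0 0 -5.6;1.4 2.8 0 0;1.4 2.8 0 0;1.4 2.8 0 0;1.4 2.8 0 0;1.4 2.8 0 0;1.4 2.8 0 0;1.4 2.8 0 0;1.4 2.8 0 0;1.4 2.8 0 0",
  "claw": 0
}}

```text
time_s: 1.1
tcp_pos: [0.3171, 0.3364, 0.2223]
ee_rot: [[1.0, -0.024, -0.0], [-0.024, -1.0, -0.0], [-0.0, 0.001, -1.0]]
wrist_force: [0.7, -0.2, -0.1]
gripper_width: 0.174
gripper_force: 0.0
```

Call:
{"method": "step_arm", "body": {
  "targets": "1.4 2.8 0 0;1.4 2.8 0 0;1.4 2.8 0 0;1.4 2.8 0 0;1.4 2.8 0 0;1.4 2.8 0 0;1.4 2.8 0 0;1.4 2.8 0 0;1.4 2.8 0 0;0 0 0 0;0 0 0 0"
}}

```text
time_s: 2.02
tcp_pos: [0.4369, 0.0818, 0.2221]
ee_rot: [[1.0, -0.028, -0.001], [-0.028, -1.0, -0.0], [-0.001, 0.0, -1.0]]
wrist_force: [0.4, -0.7, -0.2]
gripper_width: 0.005
gripper_force: 0.0
```

Call:
{"method": "step_arm", "body": {
  "targets": "1.2 3 0 0;1.2 3 0 0;0 0 2.5 0;0 0 2.5 0;0 0 2.5 0;0 0 2.5 0;0 0 2 0;0 0 2 0;0 0 1.5 0;0 0 1.2 0;0 0 0 0;0 0 0 0"
}}

```text
time_s: 3.02
tcp_pos: [0.459, 0.0233, 0.0552]
ee_rot: [[1.0, -0.022, -0.001], [-0.022, -1.0, -0.001], [-0.001, 0.001, -1.0]]
wrist_force: [-0.4, 0.5, -0.1]
gripper_width: 0.0
gripper_force: 0.0
```

Run:
```python
from station import sense,cams
import cv2,numpy as np
s=sense();print(s["tcp_pos"],s["wrist_force"])
a=cams.capture("wrist");b=cams.capture("scene");print(a["tool_from_camera"])
cv2.imwrite("pics/w1.png",np.vstack([cv2.convertScaleAbs(a["frame"],alpha=1.7)[:300],cv2.convertScaleAbs(b["frame"][90:390],alpha=1.7)]))
```

```text
[0.45899245 0.02332218 0.05523844] [-0.44188808  0.51676052 -0.11346731]
[[ 1.59945135e-03 -9.69340334e-01 -2.45716826e-01  6.69188916e-02]
 [ 9.99998554e-01  1.69216958e-03 -1.66204304e-04 -1.15444939e-05]
 [ 5.76903074e-04 -2.45716205e-01  9.69341639e-01 -1.63105292e-01]
 [ 0.00000000e+00  0.00000000e+00  0.00000000e+00  1.00000000e+00]]
```

View pics/w1.png

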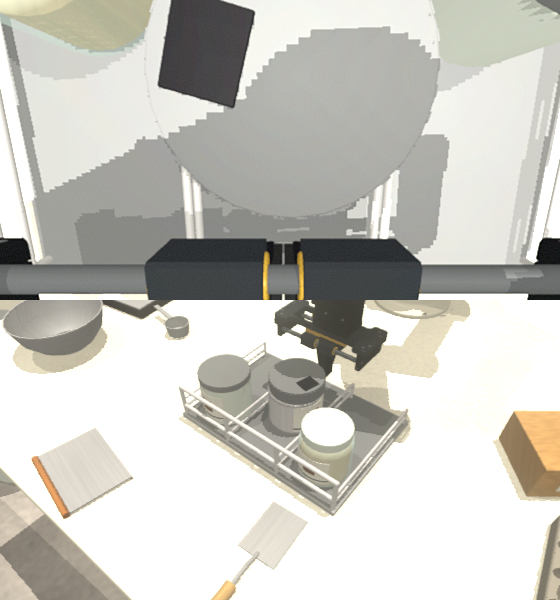

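Call:
{"method": "step_arm", "body": {
  "targets": "0.5 0.2 0 0;0.5 0 0 0;0.4 0 0 0;0.3 0 0 0;0.2 0 0 0;0.2 0 0 0;0.2 0 0 0;0.2 0 0 0;0.2 0 0 0;0.2 0 0 0;0.2 0 0 0;0.2 0 0 0"
}}

```text
time_s: 4.12
tcp_pos: [0.492, 0.0197, 0.0555]
ee_rot: [[1.0, -0.024, -0.001], [-0.024, -1.0, -0.0], [-0.001, 0.0, -1.0]]
wrist_force: [-2.4, -0.2, 1.4]
gripper_width: 0.009
gripper_force: 1.1
```

Call:
{"method": "step_arm", "body": {
  "targets": "0.2 0 0 0;0.2 0 0 0;0.2 0 0 0;0.2 0 0 0;0.2 0 0 0;0.2 0 0 0;0.2 0 0 0;0.2 0 0 0;0.2 0 0 0;0.2 0 0 0;0.2 0 0 0;0.2 0 0 0"
}}

```text
time_s: 5.12
tcp_pos: [0.5165, 0.0192, 0.0555]
ee_rot: [[1.0, -0.024, -0.0], [-0.024, -1.0, -0.0], [-0.0, 0.0, -1.0]]
wrist_force: [-1.8, 0.2, -0.5]
gripper_width: 0.006
gripper_force: 1.0
```

Call:
{"method": "step_arm", "body": {
  "targets": "0.2 0 0 0;0.2 0 0 0;0.2 0 0 0;0.2 0 0 0;0.2 0 0 0;0.2 0 0 0;0.2 0 0 0;0.2 0 0 0;0.2 0 0 0;0.2 0 0 0;0.2 0 0 0;0.2 0 0 0"
}}

```text
time_s: 6.12
tcp_pos: [0.5405, 0.0186, 0.0555]
ee_rot: [[1.0, -0.024, 0.0], [-0.024, -1.0, 0.0], [0.0, -0.0, -1.0]]
wrist_force: [-2.0, -0.9, 0.3]
gripper_width: 0.005
gripper_force: 0.9
```

Call:
{"method": "step_arm", "body": {
  "targets": "0.1 0 0 0;0.1 0 0 0;0.1 0 0 0;0.1 0 0 0;0.1 0 0 0;0.1 0 0 0;0.1 0 0 0;0.1 0 0 0"
}}

```text
time_s: 6.78
tcp_pos: [0.5484, 0.0185, 0.0556]
ee_rot: [[1.0, -0.024, 0.0], [-0.024, -1.0, 0.0], [0.0, -0.0, -1.0]]
wrist_force: [-1.6, 0.2, -0.4]
gripper_width: 0.005
gripper_force: 0.8
```

Call:
{"method": "step_arm", "body": {
  "targets": "0.1 0 0 0;0.1 0 0 0;0.1 0 0 0;0.1 0 0 0"
}}

```text
time_s: 7.12
tcp_pos: [0.5524, 0.0184, 0.0555]
ee_rot: [[1.0, -0.024, -0.0], [-0.024, -1.0, 0.0], [-0.0, -0.0, -1.0]]
wrist_force: [-1.3, -0.9, -0.5]
gripper_width: 0.008
gripper_force: 0.8
```

Call:
{"method": "step_arm", "body": {
  "targets": "0.05 0 0 0;0.05 0 0 0;0.05 0 0 0"
}}

```text
time_s: 7.37
tcp_pos: [0.5536, 0.0183, 0.0555]
ee_rot: [[1.0, -0.024, -0.001], [-0.024, -1.0, -0.0], [-0.001, 0.0, -1.0]]
wrist_force: [-3.3, 0.8, 1.0]
gripper_width: 0.007
gripper_force: 1.5
```

Call:
{"method": "step_arm", "body": {
  "targets": "0.05 0 0 0;0.05 0 0 0"
}}

```text
time_s: 7.53
tcp_pos: [0.5536, 0.0182, 0.0555]
ee_rot: [[1.0, -0.024, -0.003], [-0.024, -1.0, -0.0], [-0.003, 0.0, -1.0]]
wrist_force: [-6.3, 1.5, 3.2]
gripper_width: 0.007
gripper_force: 3.1
```

Call:
{"method": "step_arm", "body": {
  "targets": "0.03 0 0 0;0 0 0 0"
}}

```text
time_s: 7.7
tcp_pos: [0.5537, 0.0182, 0.0555]
ee_rot: [[1.0, -0.024, -0.003], [-0.024, -1.0, -0.0], [-0.003, 0.001, -1.0]]
wrist_force: [-6.4, 1.6, 2.4]
gripper_width: 0.006
gripper_force: 2.9
```

Call:
{"method": "step_arm", "body": {
  "targets": "-0.2 0 0 0;-0.4 0 0 0;-0.8 0 0 0;-1 0 0 0;0 0 -1 0;0 0 -1 0;0 0 -0.85 0;0 0 0 0;0 0 0 0"
}}

```text
time_s: 8.45
tcp_pos: [0.5321, 0.0192, 0.0853]
ee_rot: [[1.0, -0.024, 0.003], [-0.024, -1.0, 0.001], [0.003, -0.001, -1.0]]
wrist_force: [-0.1, -0.2, 0.6]
gripper_width: 0.008
gripper_force: 0.0
```

```bash
cat >> h.py <<'E'
def look(png=None):
    from station import sense,cams
    s=sense();d=cams.capture("wrist");t=cams.capture("top")
    T=np.eye(4);T[:3,:3]=s["ee_rot"];T[:3,3]=s["tcp_pos"];C=T@d["tool_from_camera"]
    print("t",s["time_s"],"tcp",np.round(s["tcp_pos"],4),"F",np.round(s["wrist_force"],1))
    for n,k,e,R,box in(("wrist",d,C[:3,3],C[:3,:3],(0,225,100,460)),("top",t,t["eye"],t["rotation"],(180,300,240,315))):
        g=cv2.cvtColor(k["frame"],cv2.COLOR_BGR2GRAY);hsv=g<32
        m=np.zeros_like(g);a,b,c,f=box;m[a:b,c:f]=hsv[a:b,c:f]
        m=cv2.morphologyEx(m,cv2.MORPH_OPEN,np.ones((3,3)))
        P=[]
        for cn in cv2.findContours(m,0,2)[0]:
            if cv2.contourArea(cn)<60: continue
            Q=ray(k,cv2.boxPoints(cv2.minAreaRect(cn)),.106,e,R)
            E=np.diff(np.vstack([Q,Q[:1]]),axis=0)[:,:2]
            print(n,"flap",np.round(Q.mean(0),4),"sides mm",np.round(np.linalg.norm(E,axis=1)*1e3,1)[:2],"ang",np.round(np.degrees(np.arctan2(E[:,1],E[:,0])),1))
        if png: cv2.imwrite(f"pics/{png}_{n}.png",cv2.convertScaleAbs(k["frame"],alpha=2))
    return d,t,C
E
python3 -c "
from h import *
look('a')"
```

```text
t 8.45 tcp [0.5321 0.0192 0.0853] F [-0.1 -0.2  0.6]
wrist flap [0.6106 0.0414 0.106 ] sides mm [ 8.2 11.8] ang [ -20.1 -105.9  161.    73.9]
```

View pics/a_wrist.png

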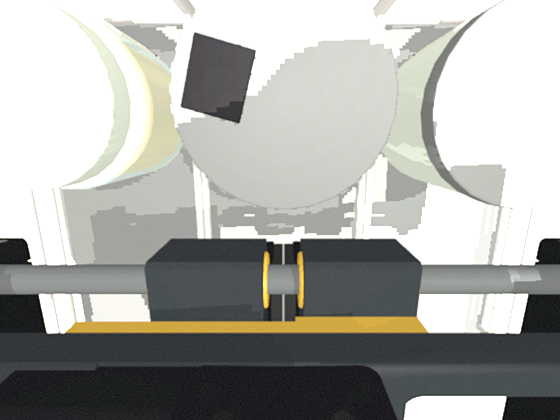

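Call:
{"method": "step_arm", "body": {
  "targets": "0 0.8 0.1 0;0 0.7 0 0;0.4 0 0 0;0.4 0 0 0;0.4 0 0 0;0.3 0 0 0;0.2 0 0 0;0.1 0 0 0;0.1 0 0 0;0 0 0 0"
}}

```text
time_s: 9.38
tcp_pos: [0.5499, 0.0035, 0.083]
ee_rot: [[1.0, -0.024, -0.0], [-0.024, -1.0, -0.0], [-0.0, 0.0, -1.0]]
wrist_force: [-0.3, -0.3, 0.4]
gripper_width: 0.005
gripper_force: 0.0
```

Call:
{"method": "step_arm", "body": {
  "targets": "0.1 0 0 0;0.1 0 0 0;0.1 0 0 0;0.05 0 0 0"
}}

```text
time_s: 9.72
tcp_pos: [0.5533, 0.0034, 0.0831]
ee_rot: [[1.0, -0.024, -0.0], [-0.024, -1.0, -0.0], [-0.0, 0.0, -1.0]]
wrist_force: [-0.5, -0.2, 0.3]
gripper_width: 0.006
gripper_force: 0.4
```

Call:
{"method": "step_arm", "body": {
  "targets": "0.05 0 0 0;0 0 0 0"
}}

```text
time_s: 9.88
tcp_pos: [0.5534, 0.0033, 0.083]
ee_rot: [[1.0, -0.024, -0.001], [-0.024, -1.0, -0.0], [-0.001, 0.0, -1.0]]
wrist_force: [-0.8, 1.6, 1.9]
gripper_width: 0.003
gripper_force: 0.7
```

Call:
{"method": "step_arm", "body": {
  "targets": "0.05 0 0 0;0.05 0 0 0;0.05 0 0 0;0 0 0 0"
}}

```text
time_s: 10.22
tcp_pos: [0.5536, 0.0031, 0.083]
ee_rot: [[1.0, -0.024, -0.004], [-0.024, -1.0, -0.001], [-0.004, 0.001, -1.0]]
wrist_force: [-5.8, 2.4, 4.8]
gripper_width: 0.002
gripper_force: 2.8
```

Call:
{"method": "step_arm", "body": {
  "targets": "0.05 0 0 0;0.02 -0.1 0 0;0 -0.15 0 0;0 -0.15 0 0;0 -0.15 0 0"
}}

```text
time_s: 10.63
tcp_pos: [0.5534, 0.0075, 0.083]
ee_rot: [[1.0, -0.025, -0.006], [-0.025, -1.0, -0.002], [-0.006, 0.002, -1.0]]
wrist_force: [-6.8, -2.9, 6.6]
gripper_width: 0.001
gripper_force: 3.5
```

Call:
{"method": "step_arm", "body": {
  "targets": "0.05 -0.15 0 0;0 -0.15 0 0;0 -0.15 0 0;0 -0.15 0 0"
}}

```text
time_s: 10.97
tcp_pos: [0.5534, 0.013, 0.083]
ee_rot: [[1.0, -0.025, -0.007], [-0.025, -1.0, -0.003], [-0.007, 0.003, -1.0]]
wrist_force: [-7.3, -5.0, 6.9]
gripper_width: 0.006
gripper_force: 3.8
```

```bash
sed -i 's/hsv=g<32/hsv=g<(45 if n=="wrist" else 40)/' h.py; python3 -c "
from h import *
look('b')"
```

```text
t 10.9667 tcp [0.5534 0.013  0.083 ] F [-7.3 -5.   6.9]
wrist flap [0.6256 0.0492 0.106 ] sides mm [30.9 25.8] ang [ -24.6 -108.3  158.    70.7]
```

Call:
{"method": "step_arm", "body": {
  "targets": "0.03 -0.15 0 0;0 -0.15 0 0;0 -0.15 0 0;0 -0.15 0 0;0 -0.15 0 0;0 -0.15 0 0"
}}

```text
time_s: 11.57
tcp_pos: [0.554, 0.0218, 0.0829]
ee_rot: [[1.0, -0.025, -0.007], [-0.025, -1.0, -0.003], [-0.007, 0.003, -1.0]]
wrist_force: [-7.0, -4.0, 6.7]
gripper_width: 0.004
gripper_force: 3.5
```

Run:
```python
s=open('h.py').read()
s=s.replace("Q=ray(k,cv2.boxPoints(cv2.minAreaRect(cn)),.106,e,R)","q=cv2.approxPolyN(cn,4,ensure_convex=True).reshape(-1,2) if n=='wrist' else cv2.boxPoints(cv2.minAreaRect(cn));Q=ray(k,q,.106,e,R)")
open('h.py','w').write(s)
from h import *
look('c')
```

```text
t 11.5667 tcp [0.554  0.0218 0.0829] F [-7.  -4.   6.7]
wrist flap [0.6299 0.0471 0.106 ] sides mm [30.2 25.9] ang [ 148.9   57.9  -31.4 -121. ]
```

Call:
{"method": "step_arm", "body": {
  "targets": "0.03 -0.15 0 0;0 -0.15 0 0;0 -0.15 0 0;0 -0.15 0 0;0.03 -0.15 0 0;0 -0.15 0 0"
}}

```text
time_s: 12.17
tcp_pos: [0.5542, 0.0303, 0.0828]
ee_rot: [[1.0, -0.025, -0.009], [-0.026, -1.0, -0.004], [-0.009, 0.004, -1.0]]
wrist_force: [-8.8, -4.4, 7.4]
gripper_width: 0.012
gripper_force: 4.1
```

```bash
python3 -c "
from h import *
look('d')"
```

```text
t 12.1667 tcp [0.5542 0.0303 0.0828] F [-8.8 -4.4  7.4]
wrist flap [0.6339 0.0445 0.106 ] sides mm [29.6 26. ] ang [ 139.6   49.9  -40.7 -130.7]
top flap [ 0.5564 -0.0279  0.106 ] sides mm [28.6 64.7] ang [-90.9 178.6  89.1  -1.2]
```

Call:
{"method": "step_arm", "body": {
  "targets": "0 -0.15 0 0;0 -0.15 0 0;0 -0.15 0 0;0 -0.15 0 0"
}}

```text
time_s: 12.6
tcp_pos: [0.5548, 0.0367, 0.0827]
ee_rot: [[1.0, -0.025, -0.008], [-0.025, -1.0, -0.003], [-0.008, 0.003, -1.0]]
wrist_force: [-7.6, -3.6, 5.3]
gripper_width: 0.005
gripper_force: 3.5
```

```bash
python3 -c "
from h import *
look('e')"
```

```text
t 12.6 tcp [0.5548 0.0367 0.0827] F [-7.6 -3.6  5.3]
wrist flap [0.637  0.0421 0.106 ] sides mm [30.1 26.2] ang [ 132.5   42.5  -48.4 -137.6]
top flap [ 0.5557 -0.0239  0.106 ] sides mm [36.6 82.1] ang [-90.9 178.6  89.1  -1.1]
```

Call:
{"method": "step_arm", "body": {
  "targets": "-0.15 0 0 0;-0.3 0 0 0;-0.4 0 0 0;0 1.2 0 0;0 1.2 0 0;0 1.2 0 0;0.3 0 0 0;0.2 0 0 0;0.1 0 0 0;0 0 0 0;0 0 0 0"
}}

```text
time_s: 13.62
tcp_pos: [0.555, 0.003, 0.0829]
ee_rot: [[1.0, -0.024, 0.0], [-0.024, -1.0, 0.0], [0.0, -0.0, -1.0]]
wrist_force: [-0.4, 0.3, 0.9]
gripper_width: 0.007
gripper_force: 0.0
```

Call:
{"method": "step_arm", "body": {
  "targets": "0.05 0 0 0;0.05 0 0 0;0 0 0 0"
}}

```text
time_s: 13.87
tcp_pos: [0.5552, 0.0029, 0.0829]
ee_rot: [[1.0, -0.024, -0.001], [-0.024, -1.0, -0.0], [-0.001, 0.0, -1.0]]
wrist_force: [-1.9, 0.0, 1.5]
gripper_width: 0.005
gripper_force: 1.0
```

Call:
{"method": "step_arm", "body": {
  "targets": "0.05 0 0 0;0.05 0 0 0;0.05 0 0 0;0.05 0 0 0;0 0 0 0"
}}

```text
time_s: 14.28
tcp_pos: [0.5555, 0.0025, 0.0829]
ee_rot: [[1.0, -0.024, -0.005], [-0.024, -1.0, -0.001], [-0.005, 0.001, -1.0]]
wrist_force: [-6.5, 1.1, 5.8]
gripper_width: 0.007
gripper_force: 3.3
```

Call:
{"method": "step_arm", "body": {
  "targets": "0.02 -0.1 0 0;0 -0.15 0 0;0 -0.15 0 0;0 -0.15 0 0;0 -0.15 0 0"
}}

```text
time_s: 14.7
tcp_pos: [0.5548, 0.0075, 0.0829]
ee_rot: [[1.0, -0.025, -0.008], [-0.025, -1.0, -0.004], [-0.008, 0.004, -1.0]]
wrist_force: [-8.4, -5.9, 7.0]
gripper_width: 0.006
gripper_force: 4.3
```

Call:
{"method": "step_arm", "body": {
  "targets": "0 -0.15 0 0;0 -0.15 0 0;0 -0.15 0 0;0 -0.15 0 0;0 -0.15 0 0;0 -0.15 0 0"
}}

```text
time_s: 15.2
tcp_pos: [0.5546, 0.0165, 0.0829]
ee_rot: [[1.0, -0.025, -0.009], [-0.025, -1.0, -0.004], [-0.009, 0.004, -1.0]]
wrist_force: [-8.6, -5.2, 7.8]
gripper_width: 0.007
gripper_force: 4.4
```

```bash
python3 -c "
from h import *
look('f')"
```

```text
t 15.2 tcp [0.5546 0.0165 0.0829] F [-8.6 -5.2  7.8]
wrist flap [0.6421 0.036  0.106 ] sides mm [30.1 26. ] ang [ 115.9   26.   -63.8 -153.2]
top flap [0.6463 0.0399 0.106 ] sides mm [28.7 10.1] ang [ -64.1 -154.5  115.9   25.7]
```

Call:
{"method": "step_arm", "body": {
  "targets": "0 -0.15 0 0;0 -0.15 0 0;0 -0.15 0 0;0 -0.15 0 0;0 -0.15 0 0;0 -0.15 0 0"
}}

```text
time_s: 15.8
tcp_pos: [0.5555, 0.0259, 0.0828]
ee_rot: [[1.0, -0.025, -0.007], [-0.025, -1.0, -0.003], [-0.007, 0.003, -1.0]]
wrist_force: [-6.8, -4.6, 4.8]
gripper_width: 0.004
gripper_force: 3.6
```

Call:
{"method": "step_arm", "body": {
  "targets": "0 -0.15 0 0;0 -0.15 0 0;0 -0.15 0 0;0 -0.15 0 0;0 -0.15 0 0;0 -0.15 0 0"
}}

```text
time_s: 16.3
tcp_pos: [0.556, 0.035, 0.0828]
ee_rot: [[1.0, -0.025, -0.006], [-0.025, -1.0, -0.003], [-0.006, 0.003, -1.0]]
wrist_force: [-6.4, -3.1, 4.4]
gripper_width: 0.008
gripper_force: 3.2
```

```bash
python3 -c "
from h import *
look('g')"
```

```text
t 16.3 tcp [0.556  0.035  0.0828] F [-6.4 -3.1  4.4]
wrist flap [0.6458 0.0257 0.106 ] sides mm [30.2 25.6] ang [  94.8    4.3  -84.2 -174.4]
top flap [ 0.5549 -0.0247  0.106 ] sides mm [35.  77.3] ang [-90.9 178.6  89.1  -1.1]
top flap [0.6474 0.0261 0.106 ] sides mm [28.8 19.4] ang [-90.9 179.   89.1  -0.8]
```

Call:
{"method": "step_arm", "body": {
  "targets": "0.03 -0.15 0 0;0 -0.15 0 0;0 -0.15 0 0;0 -0.1 0 0;0 0 0 0"
}}

```text
time_s: 16.82
tcp_pos: [0.5572, 0.0413, 0.0828]
ee_rot: [[1.0, -0.025, -0.005], [-0.025, -1.0, -0.002], [-0.005, 0.002, -1.0]]
wrist_force: [-5.8, -2.6, 4.0]
gripper_width: 0.008
gripper_force: 2.7
```

```bash
python3 -c "
from h import *
look('i')"
```

```text
t 16.8167 tcp [0.5572 0.0413 0.0828] F [-5.8 -2.6  4. ]
wrist flap [0.6463 0.0218 0.106 ] sides mm [25.8 29.7] ang [178.6  88.7  -1.1 -91.3]
top flap [ 0.5582 -0.0208  0.106 ] sides mm [42.9 83.7] ang [-90.9 178.6  89.1  -1.1]
top flap [0.6441 0.0229 0.106 ] sides mm [28.8 25.8] ang [-90.9 179.   89.1  -0.8]
```

Call:
{"method": "step_arm", "body": {
  "targets": "-0.1 0 0 0;-0.2 0 0 0;-0.5 0 0 0;-1 0 0 0;-1.5 0 -1 0;-2 0 -2.5 0;-2.5 0 -3 0;-2.5 0 -3 0;-2.5 0 -2 0;-2.5 0 0 0;0 0 0 0;0 0 0 0"
}}

```text
time_s: 17.92
tcp_pos: [0.4054, 0.0461, 0.1988]
ee_rot: [[1.0, -0.023, 0.003], [-0.023, -1.0, 0.002], [0.003, -0.002, -1.0]]
wrist_force: [0.5, 0.6, 1.3]
gripper_width: 0.008
gripper_force: 0.0
```

Run:
```python
from h import *
from station import cams
d,t,C=look('j')
s=cams.capture("scene")
im=t["frame"]
a=cv2.convertScaleAbs(cv2.resize(im[165:335,165:390],None,fx=2.4,fy=2.4,interpolation=cv2.INTER_CUBIC),alpha=2)
w=cv2.resize(cv2.convertScaleAbs(s["frame"][120:310,160:430],alpha=1.6),(540,380)) ;w=cv2.resize(w,None,fx=.5,fy=.5)
o=np.zeros((600,800,3),np.uint8);o[:408,:540]=a[:408,:540];o[410:600,:270]=w[:190]
o[410:600,280:533]=cv2.resize(cv2.convertScaleAbs(d["frame"],alpha=1.7),(253,190))
cv2.imwrite("pics/j.png",o)
```

```text
t 17.9167 tcp [0.4054 0.0461 0.1988] F [0.5 0.6 1.3]
top flap [0.644  0.0227 0.106 ] sides mm [24.9 29. ] ang [ -5.5 -95.8 174.3  84.3]
```

View pics/j.png

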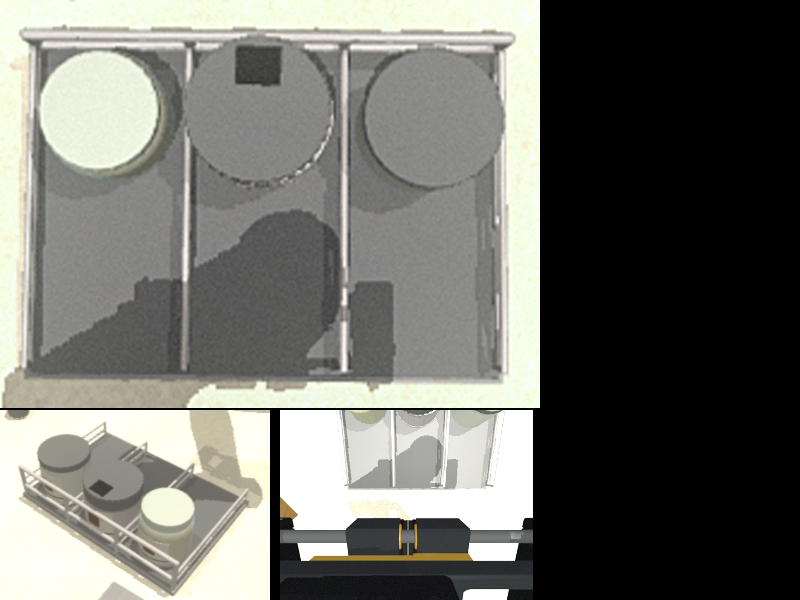

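The top crop shows the tin at the front bars with its flap at the front (258,65), about square to the rack. The neighbours haven't moved, and the scene view shows the label facing the front. At this resolution the angle isn't certain, so I'll check it with the wrist camera from above.

Call:
{"method": "step_arm", "body": {
  "targets": "0 0 -2 0;1 0 -2 0;2 0.5 0 0;2 0.5 0 0;2 0.5 0 0;2 0.5 0 0;2 0 0 0;2 0 0 0;1 0 0 0;0 0 0 0;0 0 0 0;0 0 0 0"
}}

```text
time_s: 19.07
tcp_pos: [0.545, 0.0225, 0.2376]
ee_rot: [[1.0, -0.024, -0.001], [-0.024, -1.0, -0.0], [-0.001, 0.0, -1.0]]
wrist_force: [0.0, 1.4, -0.1]
gripper_width: 0.006
gripper_force: 0.0
```

Run:
```python
from h import *
import pickle
d,t,C=look('k');pickle.dump((d,t,C),open("k.pkl","wb"))
```

```text
t 19.0667 tcp [0.545  0.0225 0.2376] F [ 0.   1.4 -0.1]
wrist flap [0.6461 0.0219 0.106 ] sides mm [24.2 28.6] ang [179.3  88.7  -2.1 -93. ]
```

View pics/k_wrist.png

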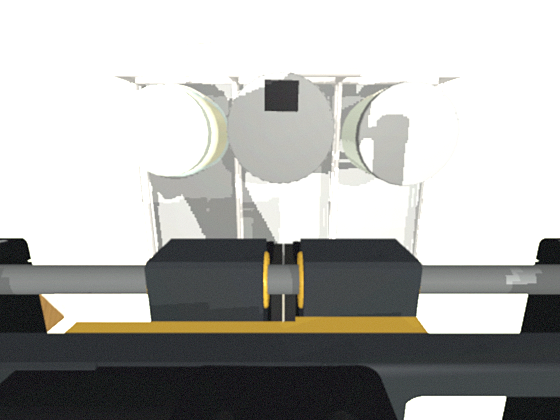

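The wrist picture shows the tin against the bars with its flap at (281,95), centred at the front. Its sides are at about -1.8° and the rack is at -1.4°. The flap hasn't moved since the finger was pressing it.

```bash
python3 -c "
from station import r
print(r.finish_job())"
```

```text
the job is handed in; nothing more can be done
None
```

I slid the tin forward to the front bars, then rolled it round in two fingertip strokes (x-force readings under 9 N). Its label now faces straight out to within about 1°, the jar and canister look unmoved, and I've handed the job in (no verdict came back).

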